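# Find the loaded parts pot by weight and empty it into the blue bin

## Task

One of the three closed black pots in the aluminium rack still holds a steel ball: lift them by their orange knobs in turn to feel which, putting the empty ones back into their own places in the rack, never tipped. Carry the loaded pot by its knob to the black mat, set it down, take it again by its sides (never tip a pot by its knob) and tip the ball out into the blue bin, the empty pots standing in their places meanwhile. Then leave the emptied pot standing upright on the mat; do not shift the aluminium block, tape roll or profile piece.

Things in the scene. Friction and masses are not known exactly. Their poses are not given: they have to be found in the camera images.
- pot_a_center (a point): One of three identical-looking opaque black pots, 60 (x) x 54 (y) x 80 mm high plus an orange knob on its closed top. It weighs 0.145-0.17 kg empty; just one of the three also holds a hidden loose 32 mm steel ball (0.135 kg), which one changes every time. Origin: pot's centre, 40 mm above its underside; z up. To tip it, grip the plain +y and -y sides (54 mm apart).
- pot_b_center (a point): One of three identical-looking opaque black pots, 60 (x) x 54 (y) x 80 mm high plus an orange knob on its closed top. It weighs 0.145-0.17 kg empty; just one of the three also holds a hidden loose 32 mm steel ball (0.135 kg), which one changes every time. Origin: pot's centre, 40 mm above its underside; z up. To tip it, grip the plain +y and -y sides (54 mm apart).
- pot_c_center (a point): One of three identical-looking opaque black pots, 60 (x) x 54 (y) x 80 mm high plus an orange knob on its closed top. It weighs 0.145-0.17 kg empty; just one of the three also holds a hidden loose 32 mm steel ball (0.135 kg), which one changes every time. Origin: pot's centre, 40 mm above its underside; z up. To tip it, grip the plain +y and -y sides (54 mm apart).
- pot_a_mouth (a point): Middle of the sill of this pot's mouth, 36 mm above its underside on its -x face, axes as the pot's. The mouth (40 mm high, up to the top) is covered by a thin orange flap, hinged at its top, that swings open by itself on tipping. A 47-degree ramp inside leads to the sill: the ball rolls out when the pot is turned about its y, -x face down, well past 60 degrees; 80-90 is good.
- pot_b_mouth (a point): Middle of the sill of this pot's mouth, 36 mm above its underside on its -x face, axes as the pot's. The mouth (40 mm high, up to the top) is covered by a thin orange flap, hinged at its top, that swings open by itself on tipping. A 47-degree ramp inside leads to the sill: the ball rolls out when the pot is turned about its y, -x face down, well past 60 degrees; 80-90 is good.
- pot_c_mouth (a point): Middle of the sill of this pot's mouth, 36 mm above its underside on its -x face, axes as the pot's. The mouth (40 mm high, up to the top) is covered by a thin orange flap, hinged at its top, that swings open by itself on tipping. A 47-degree ramp inside leads to the sill: the ball rolls out when the pot is turned about its y, -x face down, well past 60 degrees; 80-90 is good.
- knob_a: The square orange knob in the middle of the top of pot_a, fixed to it, 18 x 18 mm and 26 mm high; origin at the knob's foot, on the pot's top (80 mm above the pot's underside), z up, x and y as the pot's; the knob's sides are parallel to the pot's.
- knob_b: The square orange knob in the middle of the top of pot_b, fixed to it, 18 x 18 mm and 26 mm high; origin at the knob's foot, on the pot's top (80 mm above the pot's underside), z up, x and y as the pot's; the knob's sides are parallel to the pot's.
- knob_c: The square orange knob in the middle of the top of pot_c, fixed to it, 18 x 18 mm and 26 mm high; origin at the knob's foot, on the pot's top (80 mm above the pot's underside), z up, x and y as the pot's; the knob's sides are parallel to the pot's.
- rack: Fixed open aluminium rack, 84 (x) x 236 (y) x 78 mm high, three cells in a row along its y (centres at y = -77, 0, +77 mm), each 74 (x) x 72 (y) mm inside; floor 5 mm above the table, walls 5 mm. A pot stands in each cell, turned as the rack within a few degrees, its top 7 mm above the rim. Origin: centre of the underside. At the robot's left or right, the bin on the other side.
- mat: Thin black rubber mat with two yellow lines, fixed flat on the table between rack and bin, 240 (x) x 150 (y) mm, 2 mm thick. Origin: centre of its underside.
- bin: Blue open-topped plastic bin, fixed to the table, 200 (x) x 170 (y) mm outside, 45 mm high, walls 5 mm, floor 5 mm. Origin: centre of its underside.
- block: Loose aluminium cube, 40 mm; origin: centre of its underside. A bystander: leave it where it is.
- tape: Loose yellow tape roll, 90 mm across, 20 mm high; origin: centre of its underside. A bystander: leave it where it is.
- profile: Loose piece of aluminium profile 30 x 160 (y) x 30 mm; origin: centre of its underside. A bystander: leave it where it is.
Not all that is in view belongs to the job. Leave any pink or turquoise look-alike of the part that bears pot_a_center alone.

How it is judged:
By the outcome, as a careful person would: the job done as asked, in the order asked, and still so for the second after the job is handed in, with the robot touching nothing.
It also fails if it takes over 72 s, if anything falls off the work surface, if the arm or the gripper's body presses on something with over 40 N, if the wrist force passes 120 N, or if a joint passes its speed limit or range.

## Robot

A 6-joint arm with a two-finger parallel gripper is mounted at the origin on the work surface. World frame = base frame: x ahead of the robot, y to its left, z up, the work surface at z = 0. Lengths are in m, angles in rad, forces in N, time in s.
With the tool pointing down it reaches from about 0.325 to 0.775 m from the base axis. Payload 9.3 kg.
Tool frame: the origin (TCP) lies midway between the tips of the shut fingers; the grasp point (between the pads) lies 19 mm behind it; y points along the fingers, x is the direction in which the jaws open and shut, and the axes are right-handed (so a half turn about y gives the same grasp; the last joint's range is limited). The gripper opens to 85 mm and grips with 20 to 120 N. Pads are 22 mm wide; open, the fingers measure 114 mm over their backs; the gripper's body (76 mm by 85 mm) begins 54 mm behind the grasp point. The pads swing forward as they close: fully open they stand 13 mm farther back than shut.
Start: joints at [-1.378, 0.259, 0.021, 1.334, 0, 1.418], TCP at [0.186, -0.517, 0.231] pointing down, gripper open.
Joint ranges: [-3.04, 3.04], [-0.91, 1.82], [-1.04, 1.36], [-1.92, 1.95], [-1.52, 1.45], [-3.14, 3.14]. Speed limits (rad/s): [2.22, 2.22, 2.79, 3.14, 3.14, 3.14].

## Interface

Orientations are given as a 3x3 rotation matrix whose columns are the frame's x, y, z axes.
In Python, from rig import sense, capture, finish_job gives the robot as it stands.
- The arm moves only by the shell command python3 -m creep 'ROWS'. ROWS is JSON, a list of rows, each a list of 7 numbers: the opening, from 0 (shut) to 1 (fully open), then the shift along the tool's x, y, z in cm, then the turn, a rotation vector about the tool's x, y, z in degrees. A call has 1 to 20 rows; each row is the pose to reach, as a shift and turn from the pose measured when the call began, along the tool's axes at that moment; what a row does not reach only later rows make up. A row lasts 1/12 s, in which the tool goes at most 41.7 mm and 7.16 degrees, less where a joint would pass 70% of its speed; a pose out of reach is approached as far as the arm can. A call with a gripper value outside its range is refused whole. The fingers move at their own pace and stop on an object; the grip force is fixed at half the most. Time passes only in rows, so rows that repeat a pose let the fingers close. It gives the time, the measured TCP pose, the force and the opening at its end, in the units of the state.
- sense(): the state, without advancing time (a new reading comes with each control period).
- capture(name): name is "scene" or "top"; returns a dict with "color" (384x512x3 uint8, blue, green, red), "K" (3x3 intrinsics, pixels), "R" (3x3) and "t" (3): a world point X has camera coordinates R X + t. Camera axes: x right, y down, z forward; pixel columns grow to the right and rows downward; lengths in m; the calibration is good to about 2 mm. A picture is of the moment at which its call begins. There is no depth.
- finish_job(): hands the job in, once; it reports no verdict.
The state is a dict: "time_s": time; "joint_positions": joint angles; "joint_velocities": joint speeds; "joint_torque": joint torques, N m; "position": TCP position; "ee_rot": TCP orientation; "wrist_force": force on the tool from outside, world axes, zero at the start; "ft_torque": the same for the moment, N m; "finger_gap": finger opening in m.
Only numpy, scipy, OpenCV 4.12 (cv2) and the standard library are available. Lean on these libraries where they do the work, as an engineer would, in place of code of your own. Each camera call takes 0.05 s, during which the arm holds its last target.

## Working session

There is one attempt and no reset: what is moved stays moved. The work goes in short steps, Python scripts to look and compute and a shell command to move; the robot and the scene stay as the last step left them, time stands still between calls to the robot, and variables do not carry over. Pictures are saved under pics/ and viewed, and the job is handed in when it is done.

```bash
ls; mkdir -p pics; python3 - <<'E'
from rig import sense,capture
import cv2
s=sense()
for k in s: print(k,s[k])
for n in("scene","top"):
    c=capture(n); cv2.imwrite(f"pics/{n}0.png",c["color"]); print(n,c["K"],c["R"],c["t"])
    import numpy as np
    np.savez(f"{n}0.npz",**c)
E
```

```text
pics
time_s 0.0
joint_positions [-1.37758401e+00  2.59179176e-01  2.07522858e-02  1.33368158e+00
 -4.29136085e-06  1.41819267e+00]
joint_velocities [-0.00160651 -0.00110912 -0.00022073 -0.0009976  -0.00040132 -0.00022712]
joint_torque [-5.17249168e-05 -5.55638981e+01  3.44529319e+01  1.36273410e-02
 -1.51394047e-04  5.47153277e-06]
position [ 0.18636874 -0.51716524  0.2306695 ]
ee_rot [[ 3.38964291e-01 -2.56160075e-04  9.40799205e-01]
 [-9.40798345e-01  1.28690744e-03  3.38964332e-01]
 [-1.29755062e-03 -9.99999139e-01  1.95220693e-04]]
wrist_force [-0.34749387  0.37874514  0.13405659]
ft_torque [-0.06280107 -0.01874618  0.04514323]
finger_gap 0.08540914158793464
scene [[422.64077353   0.         252.19486013]
 [  0.         422.64077353 191.53245645]
 [  0.           0.           1.        ]] [[ 0.4222111   0.90648489  0.00478766]
 [ 0.64783301 -0.29803679 -0.70106095]
 [-0.63407427  0.29909732 -0.71308528]] [-0.22918011 -0.30619391  1.45485582]
top [[414.33030677   0.         253.18769174]
 [  0.         414.33030677 190.74544895]
 [  0.           0.           1.        ]] [[ 0.01865401 -0.99963329  0.01962924]
 [-0.99788239 -0.01983771 -0.06194517]
 [ 0.06231185 -0.01843215 -0.99788651]] [-0.04015361  0.55741589  1.14836524]
```

View pics/scene0.png

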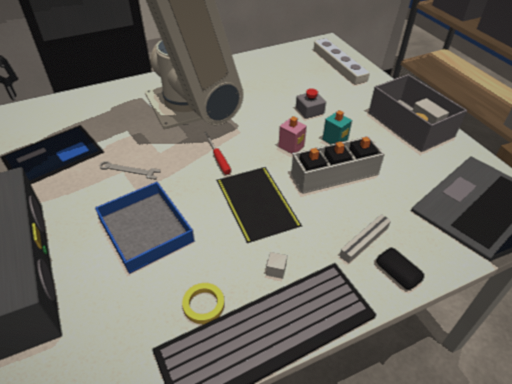

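View pics/top0.png

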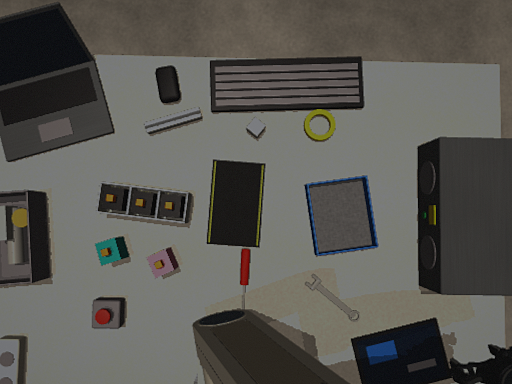

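```bash
cat > h.py <<'E'
import numpy as np,cv2
def load(n): return dict(np.load(n))
def ray(c,u,v):
    d=c["R"].T@np.linalg.solve(c["K"],[u,v,1.]); return -c["R"].T@c["t"],d
def onz(c,u,v,z):
    o,d=ray(c,u,v); return o+d*(z-o[2])/d[2]
def proj(c,X):
    p=c["K"]@(c["R"]@np.array(X)+c["t"]); return p[:2]/p[2]
def tri(c1,p1,c2,p2):
    o1,d1=ray(c1,*p1);o2,d2=ray(c2,*p2)
    d1/=np.linalg.norm(d1);d2/=np.linalg.norm(d2)
    t=np.linalg.lstsq(np.c_[d1,-d2],o2-o1,rcond=None)[0]
    a=o1+t[0]*d1;b=o2+t[1]*d2
    return (a+b)/2,np.linalg.norm(a-b)
E
python3 - <<'E'
from h import *
t=load("top0.npz");s=load("scene0.npz")
for n,c in(("top",t),("scene",s)):
    print(n,"cam",-c["R"].T@c["t"])
    hsv=cv2.cvtColor(c["color"],cv2.COLOR_BGR2HSV)
    m=cv2.inRange(hsv,(8,150,70),(22,255,255))
    k,l,st,ce=cv2.connectedComponentsWithStats(m)
    for i in range(1,k):
        if st[i,4]>12: print(st[i],ce[i].round(1))
    b=cv2.inRange(hsv,(105,150,50),(125,255,255))
    k,l,st,ce=cv2.connectedComponentsWithStats(b)
    for i in range(1,k):
        if st[i,4]>100: print("blue",st[i],ce[i].round(1))
a=t["color"][170:290,80:210];cv2.imwrite("pics/c1.png",cv2.resize(a,None,fx=6,fy=5*1.0*6/5,interpolation=cv2.INTER_CUBIC)[:600])
a=s["color"][100:195,265:395];cv2.imwrite("pics/c2.png",cv2.resize(a,None,fx=6,fy=6,interpolation=cv2.INTER_CUBIC))
E
```

```text
top cam [ 0.48542776 -0.00791419  1.18125559]
[106 194   7   8  42] [108.6 197.3]
[135 199   8   7  23] [138.2 203.1]
[165 203   7   6  13] [167.1 206.8]
[101 249   8   7  42] [104.4 252.1]
[155 261   8   8  32] [158.2 264.6]
blue [306 176  61  13 115] [334.8 180.8]
blue [314 178  64  77 256] [354.8 231.4]
blue [366 340  32  25 550] [381.4 351.8]
scene cam [ 1.21761154 -0.31865222  0.82387291]
[336 111   7   9  46] [339.  115.1]
[290 117   7   9  46] [293.1 121. ]
[298 136   5   7  13] [300.1 139.4]
[361 137   9  11  76] [365.1 142.5]
[335 142   9  12  85] [339.2 147.6]
[310 149   9  11  84] [313.9 153.9]
[ 35 231   7  18  40] [ 38.1 241. ]
[191 289  22   9  45] [201.5 291.6]
[190 314  30  10  54] [204.7 320.1]
blue [456  32  56  32 119] [484.2  47.7]
blue [ 56 142  33  20 365] [ 71.9 151.5]
blue [  96  183   97   89 1775] [146.4 226.6]
```

```bash
sleep 0.1
```

```text
(no output)
```

View pics/c1.png

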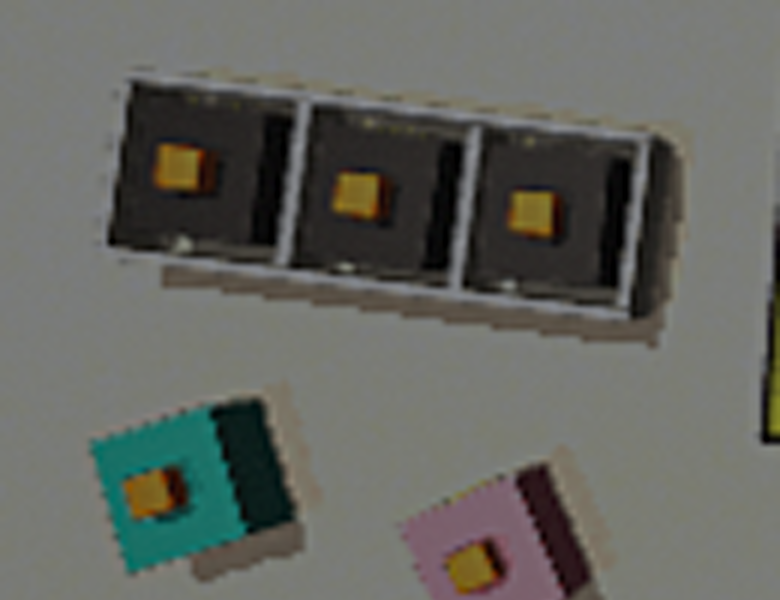

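View pics/c2.png

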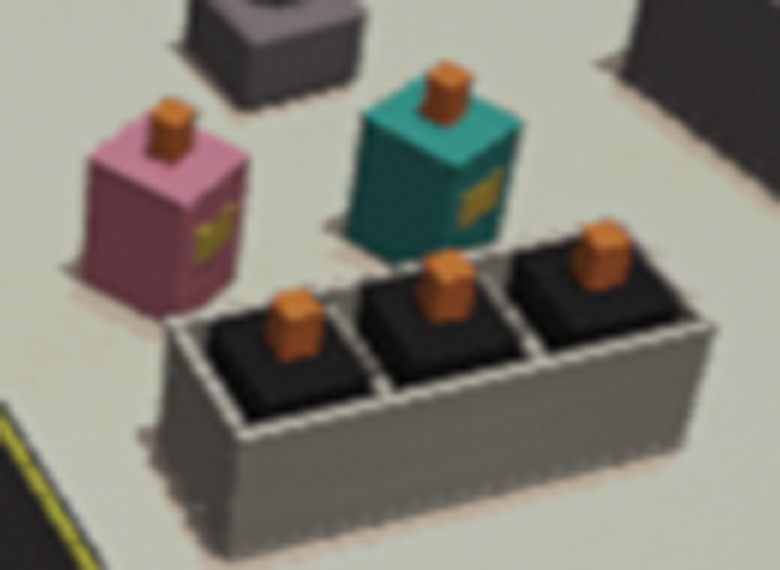

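```bash
python3 - <<'E'
from h import *
t=load("top0.npz");s=load("scene0.npz")
C=[(101.3,182.3),(188.2,191.8),(185.2,222.8),(98.2,211.3)]
P=np.array([onz(t,*p,.078) for p in C]);print(P.round(4),P.mean(0))
for i in range(4):
    d=P[(i+1)%4]-P[i];print("side",np.linalg.norm(d).round(4),np.degrees(np.arctan2(d[1],d[0])).round(1))
hsv=cv2.cvtColor(t["color"],cv2.COLOR_BGR2HSV)
m=cv2.inRange(hsv,(8,120,125),(32,255,255))
k,l,st,ce=cv2.connectedComponentsWithStats(m)
S=[(339.2,147.6),(313.9,153.9),(365.1,142.5)]
for i in range(1,k):
    if st[i,4]>12 and 95<ce[i][0]<180 and 185<ce[i][1]<280:
        X=onz(t,*ce[i],.111);r=cv2.minAreaRect(np.argwhere(l==i)[:,::-1].astype(np.float32))
        print(st[i],ce[i].round(1),X.round(4),r)
        for q in S:
            Y,g=tri(t,ce[i],s,q)
            if g<.02: print("   tri",q,Y.round(4),g.round(4))
# bin rim outer, mat
b=cv2.inRange(hsv,(100,100,40),(130,255,255));b[:170]=0;b[262:]=0;b[:,:300]=0;b[:,385:]=0
r=cv2.minAreaRect(np.argwhere(b>0)[:,::-1].astype(np.float32));print("bin",r)
Q=cv2.boxPoints(r);print(np.array([onz(t,*p,.045) for p in Q]).round(3))
a=t["color"];v=hsv[...,2]
yl=cv2.inRange(hsv,(22,100,60),(38,255,255));bl=cv2.inRange(hsv,(0,0,0),(180,255,55))
mm=(yl|bl);mm[:155]=0;mm[250:]=0;mm[:,:203]=0;mm[:,270:]=0
r=cv2.minAreaRect(np.argwhere(mm>0)[:,::-1].astype(np.float32));print("mat",r)
Q=np.array([onz(t,*p,.002) for p in cv2.boxPoints(r)]);print(Q.round(3),Q.mean(0))
for nm,p,z in(("block",(257,127),.04),("tape",(320,125),.02),("profileL",(146,130),.03),("profR",(201,112),.03),("pink",(159,265),.106),("turq",(105,252),.106),("driver",(245,250),.02)):
    print(nm,onz(t,*p,z).round(3))
E
```

```text
[[0.5688 0.375  0.078 ]
 [0.5481 0.1445 0.078 ]
 [0.4657 0.1501 0.078 ]
 [0.4918 0.38   0.078 ]] [0.51859298 0.26240181 0.078     ]
side 0.2314 -95.1
side 0.0825 176.1
side 0.2314 83.5
side 0.0771 -3.7
[107 194   6   7  22] [108.9 197.5] [0.5275 0.3426 0.111 ] ((109.5, 197.0), (5.0, 6.0), 0.0)
   tri (365.1, 142.5) [0.528  0.3476 0.0948] 0.0006
[136 199   6   7  22] [138.8 202.1] [0.5172 0.2657 0.111 ] ((138.90386962890625, 201.98077392578125), (5.295135974884033, 5.099019527435303), 11.309932708740234)
   tri (339.2, 147.6) [0.5177 0.2697 0.0958] 0.0002
[166 202   6   7  21] [168.  205.1] [0.5108 0.1907 0.111 ] ((168.5, 205.0), (5.0, 6.0), 0.0)
   tri (313.9, 153.9) [0.5114 0.194  0.0956] 0.0011
[101 249   7   7  23] [104.2 252.1] [0.3882 0.349  0.111 ] ((104.0294189453125, 252.11766052246094), (5.5783185958862305, 5.335783958435059), 75.96376037597656)
   tri (339.2, 147.6) [ 0.3704  0.4005 -0.0588] 0.0109
bin ((341.0655212402344, 215.19773864746094), (73.00292205810547, 63.06004333496094), 81.67434692382812)
[[ 0.579 -0.17   0.045]
 [ 0.608 -0.343  0.045]
 [ 0.409 -0.373  0.045]
 [ 0.382 -0.201  0.045]]
mat ((235.41372680664062, 203.2081298828125), (52.437828063964844, 83.8577651977539), 4.085616588592529)
[[ 0.408  0.1    0.002]
 [ 0.646  0.089  0.002]
 [ 0.639 -0.061  0.002]
 [ 0.4   -0.048  0.002]] [0.52330536 0.02008905 0.002     ]
block [ 0.735 -0.036  0.04 ]
tape [ 0.749 -0.216  0.02 ]
profileL [0.721 0.274 0.03 ]
profR [0.776 0.122 0.03 ]
pink [0.357 0.21  0.106]
turq [0.388 0.349 0.106]
driver [ 0.392 -0.01   0.02 ]
```

```bash
cat >> h.py <<'E'
from scipy.spatial.transform import Rotation as Ro
def Rdown(az):  # tool x at azimuth az deg, y down
    a=np.radians(az);x=np.array([np.cos(a),np.sin(a),0]);y=np.array([0,0,-1.]);return np.c_[x,y,np.cross(x,y)]
def rel(p,R=None):
    from rig import sense
    s=sense();R0=np.array(s["ee_rot"]);p0=np.array(s["position"])
    R=R0 if R is None else R
    d=R0.T@(np.array(p)-p0)*100;w=Ro.from_matrix(R0.T@R).as_rotvec(degrees=True)
    print("cm",d.round(2),"deg",w.round(1),"rows~",max(np.linalg.norm(d)/4.17,np.linalg.norm(w)/7.16).round(1))
E
python3 - <<'E'
from h import *
rel([.511,.191,.19],Rdown(84))
E
```

```text
cm [-55.62   4.15  54.54] deg [-1.000e-01 -1.542e+02 -0.000e+00] rows~ 21.5
```

```bash
python3 -m creep '[[1,-55.6,4.1,54.5,0,-154,0],[1,-55.6,4.1,54.5,0,-154,0],[1,-55.6,4.1,54.5,0,-154,0],[1,-55.6,4.1,54.5,0,-154,0],[1,-55.6,4.1,54.5,0,-154,0],[1,-55.6,4.1,54.5,0,-154,0],[1,-55.6,4.1,54.5,0,-154,0],[1,-55.6,4.1,54.5,0,-154,0],[1,-55.6,4.1,54.5,0,-154,0],[1,-55.6,4.1,54.5,0,-154,0],[1,-55.6,4.1,54.5,0,-154,0],[1,-55.6,4.1,54.5,0,-154,0],[1,-55.6,4.1,54.5,0,-154,0],[1,-55.6,4.1,54.5,0,-154,0],[1,-55.6,4.1,54.5,0,-154,0],[1,-55.6,4.1,54.5,0,-154,0],[1,-55.6,4.1,54.5,0,-154,0],[1,-55.6,4.1,54.5,0,-154,0],[1,-55.6,4.1,54.5,0,-154,0],[1,-55.6,4.1,54.5,0,-154,0]]'; python3 - <<'E'
from h import *
from rig import sense
rel([.511,.191,.15],Rdown(84)); print(np.degrees(sense()["joint_positions"]).round(1))
E
```

```text
time_s: 1.77
position: [0.512, 0.1951, 0.1891]
ee_rot: [[0.282, -0.001, -0.959], [0.959, 0.002, 0.282], [0.002, -1.0, 0.002]]
wrist_force: [-1.6, -0.2, -1.0]
finger_gap: 0.0852
cm [-0.43  3.91 -0.03] deg [ -0.1 -10.4   0.1] rows~ 1.4
[12.  15.5 -4.  70.5  0.1 28.4]
```

```bash
python3 -m creep '[[1,-0.4,3.9,0,0,-10.4,0],[1,-0.4,3.9,0,0,-10.4,0],[1,-0.4,3.9,0,0,-10.4,0],[1,-0.4,3.9,0,0,-10.4,0]]'; python3 - <<'E'
from h import *
from rig import capture
rel([.511,.191,.088],Rdown(84))
for n in("scene","top"):
    c=capture(n);np.savez(n+"1.npz",**c)
    if n=="scene":a=c["color"][60:200,260:420]
    else:a=c["color"][120:260,60:220]
    cv2.imwrite(f"pics/{n}1.png",cv2.resize(a,None,fx=4.2,fy=4.2,interpolation=cv2.INTER_CUBIC))
E
```

```text
time_s: 2.1
position: [0.5108, 0.1913, 0.15]
ee_rot: [[0.106, -0.002, -0.994], [0.994, 0.002, 0.106], [0.002, -1.0, 0.002]]
wrist_force: [-0.2, -0.8, 0.8]
finger_gap: 0.0853
cm [-0.04  6.2  -0.04] deg [-0.1 -0.1  0.1] rows~ 1.5
```

View pics/scene1.png

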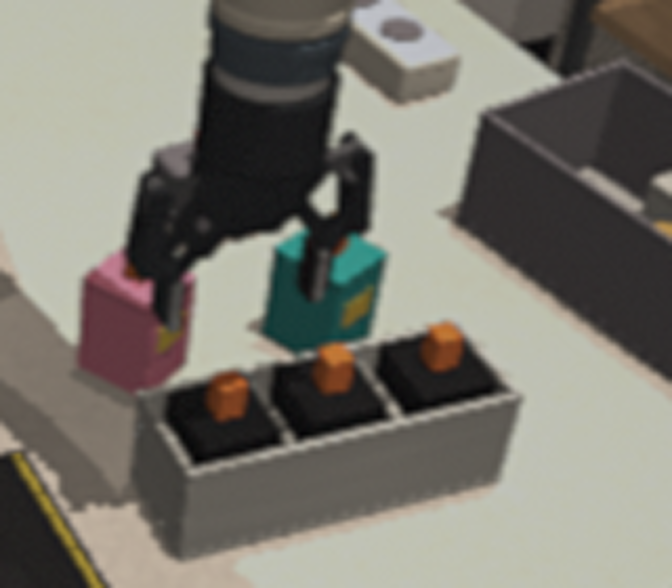

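View pics/top1.png

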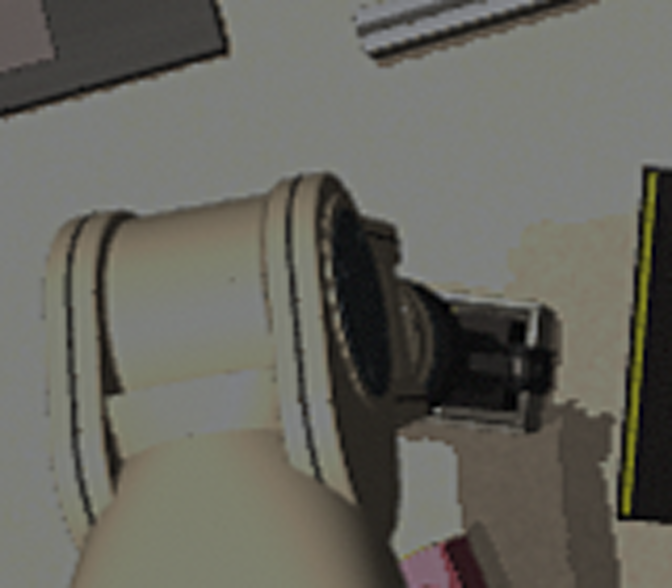

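```bash
python3 - <<'E'
from h import *
s=load("scene1.npz")
for z in(.163,.111): print(((proj(s,[.511,.191,z])-[260,60])*4.2).round())
E
```

```text
[233. 310.]
[224. 377.]
```

```bash
python3 -m creep '[[1,0.15,3,0,0,0,0],[1,0.15,6.1,0,0,0,0],[1,0.15,6.1,0,0,0,0],[0,0.15,6.1,0,0,0,0],[0,0.15,6.1,0,0,0,0],[0,0.15,6.1,0,0,0,0],[0,0.15,6.1,0,0,0,0],[0,0.15,6.1,0,0,0,0],[0,0.15,6.1,0,0,0,0],[0,0.15,6.1,0,0,0,0]]'
```

```text
time_s: 3.03
position: [0.5121, 0.193, 0.0908]
ee_rot: [[0.107, 0.002, -0.994], [0.994, 0.003, 0.107], [0.003, -1.0, -0.002]]
wrist_force: [0.7, -0.6, 7.5]
finger_gap: 0.0164
```

```bash
python3 -m creep '[[0,0,0,0,0,0,0],[0,0,-1,0,0,0,0],[0,0,-3,0,0,0,0],[0,0,-3,0,0,0,0],[0,0,-3,0,0,0,0],[0,0,-3,0,0,0,0],[0,0,-3,0,0,0,0],[0,0,-3,0,0,0,0]]'; python3 - <<'E'
from h import *
from rig import capture,sense
for n in("scene",):
    c=capture(n);np.savez(n+"2.npz",**c)
    if n=="scene":a=c["color"][60:200,260:420]
    cv2.imwrite(f"pics/{n}2.png",cv2.resize(a,None,fx=4.2,fy=4.2,interpolation=cv2.INTER_CUBIC))
s=sense();print(s["wrist_force"],s["ft_torque"],s["position"])
E
```

```text
time_s: 3.7
position: [0.5116, 0.1928, 0.1201]
ee_rot: [[0.107, 0.001, -0.994], [0.994, 0.002, 0.107], [0.002, -1.0, -0.001]]
wrist_force: [-1.2, 0.2, -2.0]
finger_gap: 0.0168
[ 0.75146325  0.47369432 -1.31705443] [0.01415948 0.010393   0.00515097] [0.51168502 0.19285748 0.12021946]
```

View pics/scene2.png

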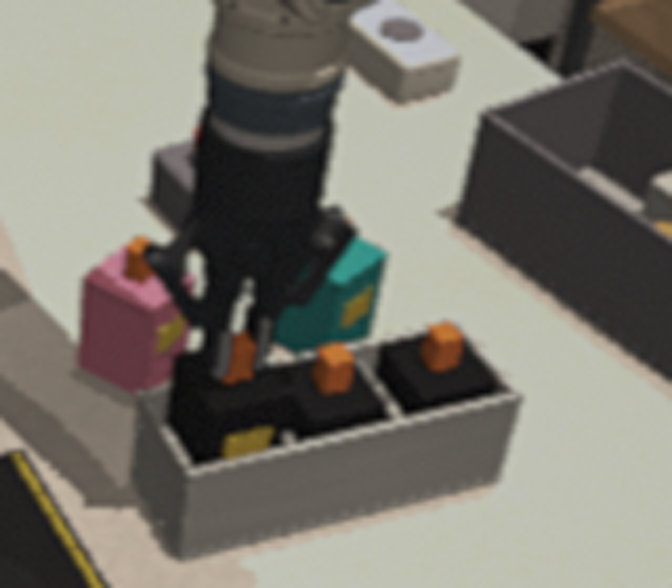

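```bash
cat > w.py <<'E'
import numpy as np
from rig import sense,capture
F=[]
for i in range(10):
    s=sense();F.append(list(s["wrist_force"])+list(s["ft_torque"])+list(s["joint_torque"][1:4]));capture("top")
F=np.array(F);print(F[:,2].round(1),F.mean(0).round(3),F.std(0).round(2),sense()["time_s"])
E
python3 w.py
```

```text
[-1.3 -0.9 -1.9 -1.7 -1.5 -0.6 -1.8 -1.2 -2.5 -2. ] [-2.0000e-02  3.5800e-01 -1.5370e+00 -6.0000e-03 -8.0000e-03 -3.0000e-03
 -5.7517e+01  3.2280e+01 -2.4000e-02] [0.41 0.23 0.52 0.03 0.02 0.03 0.07 0.02 0.  ] 4.25
```

```bash
python3 -m creep '[[0,0,1.5,0,0,0,0],[0,0,2.9,0,0,0,0],[0,0,2.9,0,0,0,0],[0,0,2.9,0,0,0,0],[1,0,2.9,0,0,0,0],[1,0,2.9,0,0,0,0],[1,0,2.9,0,0,0,0],[1,0,2.9,0,0,0,0],[1,0,0,0,0,0,0],[1,0,-2.9,0,0,0,0],[1,0,-2.9,0,0,0,0],[1,0,-2.9,0,0,0,0]]'; python3 - <<'E'
from h import *
rel([.5185,.268,.15],Rdown(84)); rel([.5185,.268,.090],Rdown(84))
E
```

```text
time_s: 5.25
position: [0.5129, 0.1931, 0.1516]
ee_rot: [[0.107, 0.006, -0.994], [0.994, 0.003, 0.107], [0.004, -1.0, -0.005]]
wrist_force: [0.0, -0.2, -1.2]
finger_gap: 0.0855
cm [7.51 0.19 0.25] deg [ 0.3 -0.1  0.2] rows~ 1.8
cm [7.48 6.19 0.28] deg [ 0.3 -0.1  0.2] rows~ 2.3
```

```bash
python3 -m creep '[[1,3.7,0,0.1,0,0,0],[1,7.5,0,0.2,0,0,0],[1,7.5,0.2,0.2,0,0,0],[1,7.5,3,0.2,0,0,0],[1,7.5,6,0.2,0,0,0],[1,7.5,6.1,0.2,0,0,0],[0,7.5,6.1,0.2,0,0,0],[0,7.5,6.1,0.2,0,0,0],[0,7.5,6.1,0.2,0,0,0],[0,7.5,6.1,0.2,0,0,0],[0,7.5,6.1,0.2,0,0,0],[0,7.5,6.1,0.2,0,0,0],[0,7.5,6.1,0.2,0,0,0],[0,7.5,5,0.2,0,0,0],[0,7.5,3.1,0.2,0,0,0],[0,7.5,3.1,0.2,0,0,0],[0,7.5,3.1,0.2,0,0,0],[0,7.5,3.1,0.2,0,0,0]]'; python3 w.py; python3 - <<'E'
from h import *
from rig import capture,sense
for n in("scene",):
    c=capture(n);np.savez(n+"3.npz",**c)
    if n=="scene":a=c["color"][60:200,260:420]
    cv2.imwrite(f"pics/{n}3.png",cv2.resize(a,None,fx=4.2,fy=4.2,interpolation=cv2.INTER_CUBIC))
print(sense()["time_s"])
E
```

```text
time_s: 6.75
position: [0.5188, 0.2679, 0.12]
ee_rot: [[0.107, 0.005, -0.994], [0.994, 0.003, 0.107], [0.004, -1.0, -0.005]]
wrist_force: [-0.0, 0.5, -3.2]
finger_gap: 0.0164
[-3.2 -3.2 -4.4 -2.4 -1.7 -3.2 -3.7 -3.  -2.3 -3.3] [-4.0000e-02  8.0000e-03 -3.0350e+00  1.4000e-02  2.2000e-02 -1.0000e-03
 -6.3405e+01  3.3346e+01 -8.0000e-02] [0.44 0.55 0.73 0.03 0.03 0.02 0.42 0.29 0.01] 7.25
7.3
```

View pics/scene3.png

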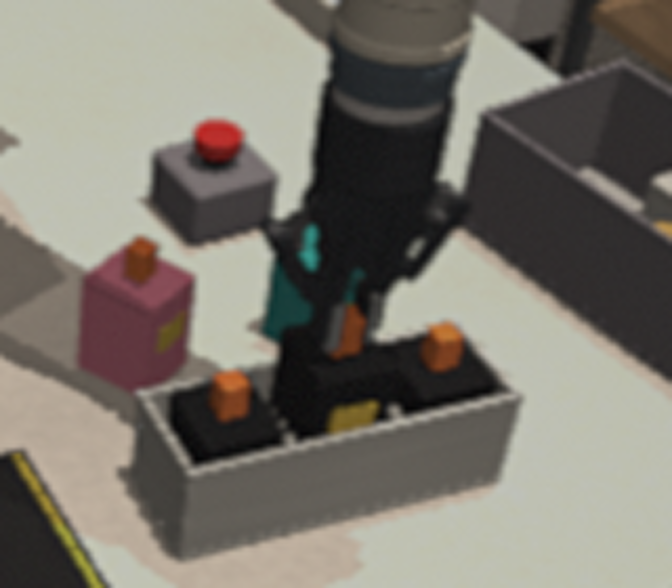

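```bash
python3 -m creep '[[0,0,-4,0,0,0,0],[0,0,-8,0,0,0,0],[0,0,-12,0,0,0,0],[0,0,-12,0,0,0,0],[0,0,-12,0,0,0,0]]'; python3 - <<'E'
from h import *
rel([.525,.02,.235],Rdown(84)); rel([.525,.02,.089],Rdown(84))
E
```

```text
time_s: 7.72
position: [0.5194, 0.2679, 0.2431]
ee_rot: [[0.107, 0.01, -0.994], [0.994, 0.005, 0.107], [0.006, -1.0, -0.01]]
wrist_force: [-0.4, 0.7, -3.5]
finger_gap: 0.0165
cm [-24.59   0.7   -3.2 ] deg [ 0.6 -0.1  0.3] rows~ 5.9
cm [-24.68  15.29  -3.06] deg [ 0.6 -0.1  0.3] rows~ 7.0
```

```bash
python3 -m creep '[[0,-3,0,-0.4,0,0,0],[0,-6,0,-0.8,0,0,0],[0,-9,0,-1.2,0,0,0],[0,-12,0,-1.6,0,0,0],[0,-15,0,-2,0,0,0],[0,-18,0,-2.4,0,0,0],[0,-21,0,-2.8,0,0,0],[0,-23,0,-3.1,0,0,0],[0,-24.6,0.5,-3.2,0,0,0],[0,-24.6,0.7,-3.2,0,0,0],[0,-24.6,0.7,-3.2,0,0,0],[0,-24.6,3,-3.2,0.6,0,0],[0,-24.6,6,-3.2,0.6,0,0],[0,-24.6,9,-3.1,0.6,0,0],[0,-24.7,12,-3.1,0.6,0,0],[0,-24.7,14,-3.1,0.6,0,0],[0,-24.7,14,-3.1,0.6,0,0],[0,-24.7,14,-3.1,0.6,0,0]]'; python3 - <<'E'
from h import *
from rig import capture,sense
rel([.525,.02,.089],Rdown(84)); 
c=capture("scene");np.savez("scene4.npz",**c)
a=c["color"][80:280,160:360]
cv2.imwrite(f"pics/scene4.png",cv2.resize(a,None,fx=3,fy=3,interpolation=cv2.INTER_CUBIC))
E
```

```text
time_s: 9.22
position: [0.5246, 0.0207, 0.1012]
ee_rot: [[0.106, -0.003, -0.994], [0.994, 0.007, 0.106], [0.006, -1.0, 0.003]]
wrist_force: [0.7, -0.5, -2.6]
finger_gap: 0.0164
cm [-0.07  1.22 -0.06] deg [-0.2 -0.1  0.4] rows~ 0.3
```

View pics/scene4.png

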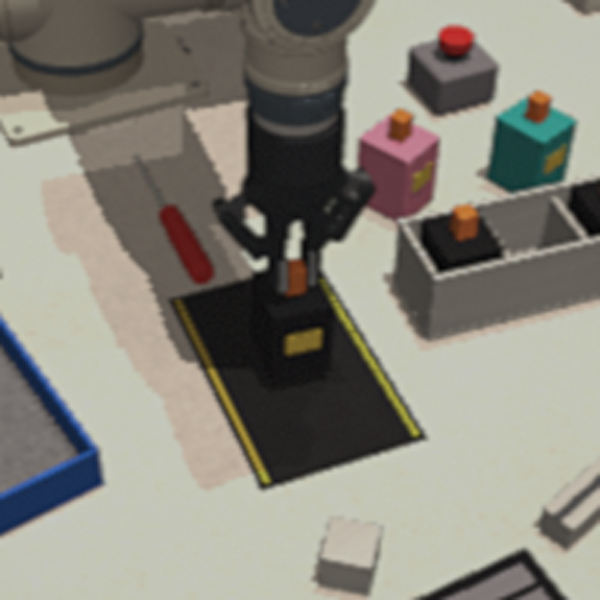

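```bash
python3 -m creep '[[0,0,0.6,0,0,0,0],[0,0,1.2,0,0,0,0],[0,0,1.3,0,0,0,0],[0,0,1.35,0,0,0,0]]'
```

```text
time_s: 9.6
position: [0.5255, 0.0205, 0.0891]
ee_rot: [[0.106, 0.0, -0.994], [0.994, 0.006, 0.106], [0.006, -1.0, 0.001]]
wrist_force: [-0.3, 0.4, -2.3]
finger_gap: 0.0168
```

```bash
python3 -m creep '[[0,0,0.15,0,0,0,0],[0,0,0.25,0,0,0,0],[0,0,0.3,0,0,0,0]]'; python3 w.py
```

```text
time_s: 9.85
position: [0.5259, 0.0201, 0.0887]
ee_rot: [[0.106, 0.003, -0.994], [0.994, 0.005, 0.106], [0.005, -1.0, -0.002]]
wrist_force: [-9.6, -2.0, 28.8]
finger_gap: 0.0165
[28.8 22.  22.7 22.2 23.5 22.1 22.  21.5 22.4 22.4] [ -8.731  -1.764  22.965  -0.107   1.89    0.052 -43.127  27.414  -3.429] [0.45 0.66 2.   0.04 0.12 0.02 0.92 0.32 0.19] 10.35
```

```bash
python3 -m creep '[[0,0,-0.1,0,0,0,0],[1,0,-0.2,0,0,0,0],[1,0,-0.3,0,0,0,0],[1,0,-0.3,0,0,0,0],[1,0,-0.3,0,0,0,0],[1,0,-0.3,0,0,0,0],[1,0,-0.3,0,0,0,0]]'; python3 w.py;  python3 - <<'E'
from h import *
from rig import capture,sense
rel([.5255,.020,.044],Rdown(84)); 
c=capture("scene");np.savez("scene5.npz",**c)
a=c["color"][80:280,160:360]
cv2.imwrite(f"pics/scene5.png",cv2.resize(a,None,fx=3,fy=3,interpolation=cv2.INTER_CUBIC))
E
```

```text
time_s: 10.93
position: [0.5258, 0.0202, 0.0916]
ee_rot: [[0.106, 0.003, -0.994], [0.994, 0.005, 0.106], [0.006, -1.0, -0.002]]
wrist_force: [-0.3, -0.4, 0.3]
finger_gap: 0.0845
[ 0.3  1.4  0.2  0.2 -0.9  0.3 -0.5 -0.3  0.1  0.1] [-6.5000e-02 -1.1800e-01  1.0000e-01 -1.8000e-02  6.0000e-03  4.0000e-03
 -5.4516e+01  3.0352e+01 -2.0000e-02] [0.42 0.35 0.58 0.03 0.03 0.02 0.03 0.   0.  ] 11.4333
cm [-0.04  4.78  0.05] deg [ 0.1 -0.1  0.3] rows~ 1.1
```

View pics/scene5.png

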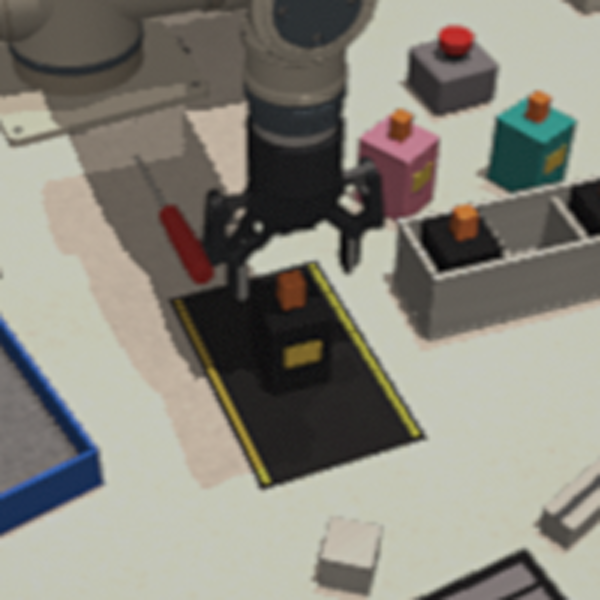

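```bash
python3 -m creep '[[1,0,2.5,0,0,0,0],[1,0,4.7,0,0,0.0,0],[1,0,4.7,0,0,0,0],[1,0,4.7,0,0,0,0],[0,0,4.7,0,0,0,0],[0,0,4.7,0,0,0,0],[0,0,4.7,0,0,0,0],[0,0,4.7,0,0,0,0],[0,0,4.7,0,0,0,0],[0,0,4.7,0,0,0,0]]'; python3 w.py
```

```text
time_s: 12.32
position: [0.5269, 0.0201, 0.0462]
ee_rot: [[0.106, 0.006, -0.994], [0.994, 0.005, 0.106], [0.005, -1.0, -0.005]]
wrist_force: [-0.8, -0.3, 5.4]
finger_gap: 0.0531
[5.4 6.7 5.2 5.4 6.5 6.4 6.3 6.5 5.9 6.6] [-2.8800e-01 -4.3200e-01  6.0770e+00 -2.7500e-01  1.5900e-01 -5.0000e-03
 -5.2817e+01  2.6594e+01 -2.1700e-01] [0.36 0.6  0.54 0.02 0.02 0.02 0.   0.   0.  ] 12.8167
```

```bash
python3 - <<'E'
from rig import sense
s=sense();print(s["joint_positions"].tolist(),s["position"].tolist())
E
python3 -m creep '[[0,0,-2,0,0,0,0],[0,0,-5,0,0,0,0],[0,0,-9,0,0,0,0],[0,0,-12,0,0,0,0],[0,0,-12,0,0,0,0],[0,0,-12,0,0,0,0]]'
python3 - <<'E'
from rig import sense
s=sense();print(s["joint_positions"].tolist(),s["position"].tolist())
from h import *
rel([.47,-.22,.20],Rdown(61))
E
```

```text
[-0.12403563147195973, 0.3414665658275576, -0.36339650886565833, 0.8608264739265664, 0.005212701514443069, -0.01773451875750885] [0.5268931389127445, 0.020104554156279864, 0.04623304653538754]
time_s: 13.32
position: [0.527, 0.0195, 0.1681]
ee_rot: [[0.106, 0.01, -0.994], [0.994, 0.004, 0.106], [0.005, -1.0, -0.009]]
wrist_force: [-0.8, 0.1, -3.9]
finger_gap: 0.0533
[-0.1251567799070414, 0.24069151089903348, -0.16654155009747348, 1.1544629415142815, 0.005264809147933372, -0.018916820715401482] [0.5269795884145098, 0.019521210819548163, 0.16809305401324917]
cm [-24.4   -3.34   3.1 ] deg [ 0.5 22.9  0.4] rows~ 6.0
```

```bash
python3 - <<'E'
import numpy as np
S=[(.25918,.02075,.18637,-.51717,.23067),(.34147,-.3634,.52689,.0201,.04623),(.24069,-.16654,.52698,.01952,.16809),(np.radians(15.5),np.radians(-4.),.512,.1951,.1891)]
M=[];v=[]
for j2,j3,x,y,z in S:
    th=j2-j3;r=np.sqrt(x*x+y*y-.084**2)
    M+=[[1,0,np.sin(j2),np.cos(th),-np.sin(th)],[0,1,np.cos(j2),-np.sin(th),-np.cos(th)]];v+=[r,z]
p,res,_,sv=np.linalg.lstsq(np.array(M),np.array(v),rcond=None);print(p.round(3),(np.array(M)@p-v).round(4),sv.round(3))
E
```

```text
[ 0.018 -0.219  0.513  0.393 -0.048] [-0.0003  0.     -0.      0.0001 -0.0002 -0.0004  0.0004  0.0003] [3.454 2.818 0.261 0.245 0.031]
```

```bash
python3 - <<'E'
from h import *
rel([.492,-.305,.22],Rdown(-5))
E
```

```text
cm [-3.261e+01 -5.360e+00 -1.000e-02] deg [ 0.2 88.9  0.6] rows~ 12.4
```

```bash
python3 -m creep '[[0,-2.5,-0.5,0,0,7,0],[0,-5,-1,0,0,14,0],[0,-7.5,-1.5,0,0,21,0],[0,-10,-2,0,0,28,0],[0,-12.5,-2.5,0,0,35,0],[0,-15,-3,0,0,42,0],[0,-17.5,-3.5,0,0,49,0],[0,-20,-4,0,0,56,0],[0,-22.5,-4.5,0,0,63,0],[0,-25,-5,0,0,70,0],[0,-27.5,-5.4,0,0,77,0],[0,-30,-5.4,0,0,84,0],[0,-32,-5.4,0,0,89,0],[0,-32.6,-5.4,0,0,89,0],[0,-32.6,-5.4,0,0,89,0],[0,-32.6,-5.4,0,0,89,0]]'
python3 - <<'E'
from h import *
from rig import sense,capture
print(np.degrees(sense()["joint_positions"]).round(1))
c=capture("scene");cv2.imwrite("pics/s6.png",c["color"])
# tip target
a=np.radians(-95)
for tilt in(40,60,80):
    f=np.array([np.cos(a),np.sin(a),0]);T=np.radians(tilt)
    y=np.array([0,0,-1])*np.cos(T)+f*np.sin(T);x=Rdown(-5)[:,0];R=np.c_[x,y,np.cross(x,y)]
    print(tilt);rel([.490,-.316,{40:.19,60:.165,80:.137}[tilt]],R)
E
```

```text
time_s: 14.65
position: [0.4915, -0.3043, 0.2192]
ee_rot: [[0.996, 0.008, 0.087], [-0.087, 0.006, 0.996], [0.007, -1.0, 0.007]]
wrist_force: [-0.5, 0.4, -2.5]
finger_gap: 0.0532
[-40.4  17.6   3.5  75.7   0.6  54.6]
40
cm [-0.09  2.95 -1.24] deg [-40.4  -0.1   0.5] rows~ 5.6
60
cm [-0.11  5.45 -1.26] deg [-60.4  -0.2   0.4] rows~ 8.4
80
cm [-0.13  8.25 -1.28] deg [-80.4  -0.3   0.4] rows~ 11.2
```

View pics/s6.png

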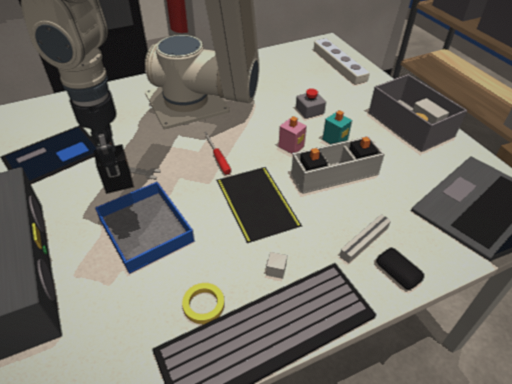

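```bash
python3 -m creep '[[0,0,0.4,-0.2,-5,0,0],[0,0,0.8,-0.4,-10,0,0],[0,0,1.1,-0.5,-15,0,0],[0,0,1.5,-0.6,-20,0,0],[0,0,1.8,-0.8,-25,0,0],[0,0,2.2,-0.9,-30,0,0],[0,0,2.6,-1,-35,0,0],[0,-0.1,2.9,-1.2,-40,0,0],[0,-0.1,2.9,-1.2,-40,0,0]]'
python3 - <<'E'
from h import *
from rig import sense
print(np.degrees(sense()["joint_positions"]).round(1))
a=np.radians(-95)
for tilt in(60,80):
    f=np.array([np.cos(a),np.sin(a),0]);T=np.radians(tilt)
    y=np.array([0,0,-1])*np.cos(T)+f*np.sin(T);x=Rdown(-5)[:,0];R=np.c_[x,y,np.cross(x,y)]
    print(tilt);rel([.490,-.316,{40:.19,60:.165,80:.137}[tilt]],R)
E
```

```text
time_s: 15.45
position: [0.4889, -0.3121, 0.188]
ee_rot: [[0.997, -0.05, 0.065], [-0.081, -0.637, 0.767], [0.003, -0.769, -0.639]]
wrist_force: [-0.1, 1.5, -4.1]
finger_gap: 0.0531
[-23.2  12.9 -18.7  43.4 -37.2  66.5]
60
cm [0.13 2.01 1.18] deg [-20.3   0.1   0.4] rows~ 2.8
80
cm [0.12 4.17 2.97] deg [-40.3   0.    0.4] rows~ 5.6
```

```bash
python3 -m creep '[[0,0,0.5,0.3,-5,0,0],[0,0,1,0.6,-10,0,0],[0,0.1,1.5,0.9,-15,0,0],[0,0.1,2,1.2,-20,0,0],[0,0.1,2.6,1.6,-26,0,0],[0,0.1,3.3,2.2,-32,0,0],[0,0.1,3.9,2.7,-38,0,0],[0,0.1,4.2,3,-42,0,0],[0,0.1,4.2,3,-42,0,0],[0,0.1,4.2,3,-42,0,0],[0,0.1,4.2,3,-42,0,0],[0,0.1,4.2,3,-42,0,0]]'
python3 - <<'E'
from h import *
from rig import sense,capture
print(np.degrees(sense()["joint_positions"]).round(1))
c=capture("scene");cv2.imwrite("pics/s7.png",cv2.resize(c["color"][60:300,30:330],None,fx=2.4,fy=2.4,interpolation=cv2.INTER_CUBIC))
c=capture("top");cv2.imwrite("pics/t7.png",cv2.resize(c["color"][130:300,250:440],None,fx=3.5,fy=3.5,interpolation=cv2.INTER_CUBIC))
E
python3 w.py
```

```text
time_s: 16.45
position: [0.4906, -0.3161, 0.1367]
ee_rot: [[0.997, -0.079, 0.014], [-0.08, -0.986, 0.146], [0.002, -0.147, -0.989]]
wrist_force: [0.8, 0.4, -1.1]
finger_gap: 0.0529
[-12.2  30.8 -42.9 -25.4 -78.6  47.8]
[-1.3 -2.2 -1.  -1.2 -1.7 -2.3 -1.6 -1.8 -1.5 -1.2] [ 1.9000e-01  9.8000e-02 -1.5910e+00  1.1990e+00 -1.1500e-01  1.0000e-03
 -5.9206e+01  1.6719e+01 -4.2110e+00] [0.41 0.2  0.41 0.02 0.03 0.02 0.31 0.07 0.05] 17.05
```

View pics/s7.png

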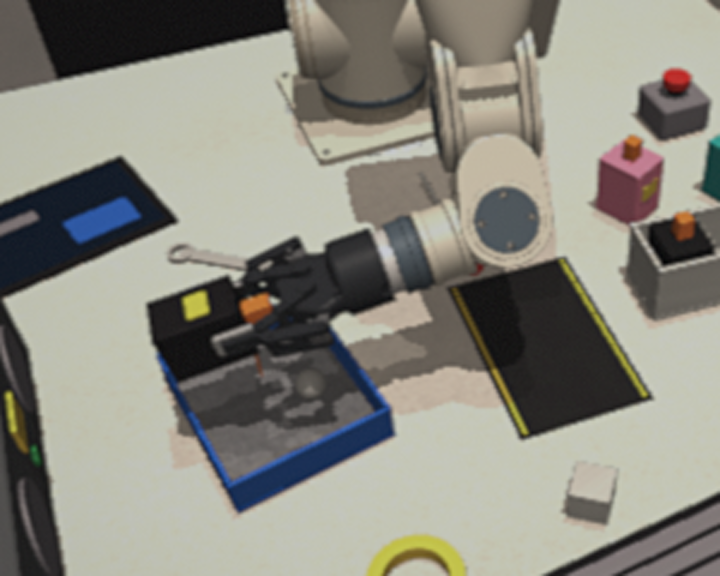

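View pics/t7.png

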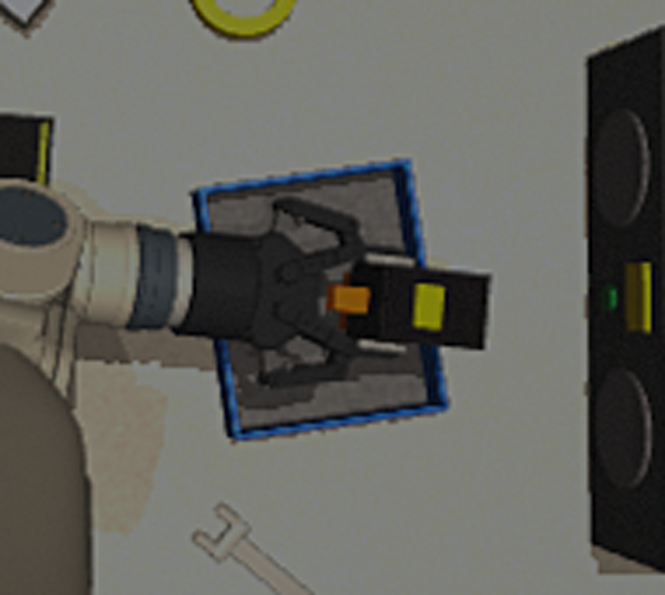

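```bash
python3 - <<'E'
from h import *
a=np.radians(-95)
for tilt,p in((60,[.49,-.312,.17]),(40,[.49,-.308,.19]),(0,[.492,-.305,.22])):
    f=np.array([np.cos(a),np.sin(a),0]);T=np.radians(tilt)
    y=np.array([0,0,-1])*np.cos(T)+f*np.sin(T);x=Rdown(-5)[:,0];R=np.c_[x,y,np.cross(x,y)]
    print(tilt);rel(p,R)
E
```

```text
60
cm [ 0.01 -0.88 -3.25] deg [21.7 -0.1  0.4] rows~ 3.0
40
cm [-0.02 -1.56 -5.18] deg [41.7  0.   0.4] rows~ 5.8
0
cm [ 0.16 -2.31 -8.1 ] deg [81.7  0.1  0.4] rows~ 11.4
```

```bash
python3 -m creep '[[0,0,-0.3,-1,5,0,0],[0,0,-0.5,-1.8,10,0,0],[0,0,-0.7,-2.5,15,0,0],[0,0,-0.9,-3.2,21,0,0],[0,0,-1.1,-3.8,27,0,0],[0,0,-1.3,-4.5,34,0,0],[0,0,-1.6,-5.2,41,0,0],[0,0,-1.7,-5.7,48,0,0],[0,0,-1.9,-6.2,55,0,0],[0,0,-2,-6.7,62,0,0],[0,0.1,-2.1,-7.2,69,0,0],[0,0.1,-2.2,-7.7,76,0,0],[0,0.1,-2.3,-8.1,81.5,0,0],[0,0.1,-2.3,-8.1,81.5,0,0],[0,0.1,-2.3,-8.1,81.5,0,0],[0,0.1,-2.3,-8.1,81.5,0,0]]'
python3 - <<'E'
from h import *
rel([.525,.02,.16],Rdown(-5));rel([.525,.02,.16],Rdown(84))
E
```

```text
time_s: 18.38
position: [0.4909, -0.3053, 0.2189]
ee_rot: [[0.997, 0.001, 0.082], [-0.082, -0.005, 0.997], [0.001, -1.0, -0.005]]
wrist_force: [0.3, 0.3, -1.9]
finger_gap: 0.0535
cm [ 0.72  5.72 32.73] deg [0.3 0.3 0.1] rows~ 8.0
cm [ 0.72  5.72 32.73] deg [  0.3 -88.7  -0.2] rows~ 12.4
```

```bash
python3 -m creep '[[0,0,0,2.5,0,-7,0],[0,0,0,5,0,-14,0],[0,0.2,0,7.5,0,-21,0],[0,0.2,0,10,0,-28,0],[0,0.3,0,12.5,0,-35,0],[0,0.3,0,15,0,-42,0],[0,0.4,0,17.5,0,-49,0],[0,0.4,0,20,0,-56,0],[0,0.5,1,22.5,0,-63,0],[0,0.6,2,25,0,-70,0],[0,0.7,3,27.5,0,-77,0],[0,0.7,4,30,0,-84,0],[0,0.7,5,32,0,-88.7,0],[0,0.7,5.7,32.7,0.3,-88.7,0],[0,0.7,5.7,32.7,0.3,-88.7,0],[0,0.7,5.7,32.7,0.3,-88.7,0]]'
python3 - <<'E'
from h import *
from rig import capture
rel([.525,.02,.05],Rdown(84))
c=capture("scene");cv2.imwrite("pics/s8.png",cv2.resize(c["color"][60:300,30:330],None,fx=2.4,fy=2.4,interpolation=cv2.INTER_CUBIC))
E
```

```text
time_s: 19.72
position: [0.5242, 0.0202, 0.16]
ee_rot: [[0.105, -0.003, -0.994], [0.994, -0.003, 0.105], [-0.003, -1.0, 0.002]]
wrist_force: [0.2, 0.2, -1.3]
finger_gap: 0.0533
cm [ 0.02 11.   -0.11] deg [-0.1 -0.  -0.2] rows~ 2.6
```

View pics/s8.png

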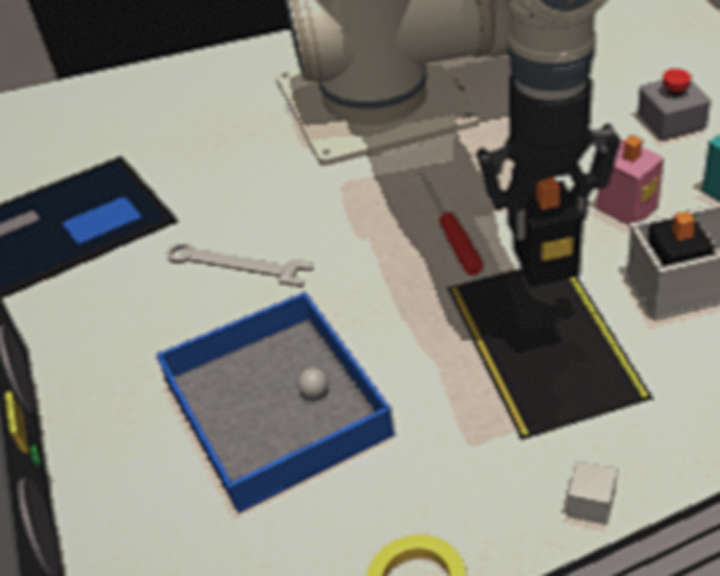

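The ball lies in the bin at (312,382) in this crop. The pot hangs upright over the mat, so I'll lower it.

```bash
python3 -m creep '[[0,0,3,0,0,0,0],[0,0,6,0,0,0,0],[0,0,9,0,0,0,0],[0,0,10.4,0,0,0,0],[0,0,10.8,0,0,0,0],[0,0,11,0,0,0,0],[0,0,11.1,0,0,0,0],[0,0,11.1,0,0,0,0]]'
```

```text
time_s: 20.43
position: [0.5253, 0.0187, 0.0507]
ee_rot: [[0.107, 0.0, -0.994], [0.994, -0.003, 0.107], [-0.003, -1.0, -0.001]]
wrist_force: [0.5, -0.0, -0.2]
finger_gap: 0.0537
```

```bash
python3 -m creep '[[0,0,0.15,0,0,0,0],[0,0,0.25,0,0,0,0],[0,0,0.3,0,0,0,0]]'; python3 w.py
```

```text
time_s: 20.68
position: [0.5257, 0.0186, 0.0482]
ee_rot: [[0.107, 0.002, -0.994], [0.994, -0.004, 0.107], [-0.004, -1.0, -0.002]]
wrist_force: [-0.2, -0.1, -1.0]
finger_gap: 0.0531
[-1.  -1.4 -1.4 -1.5 -1.6 -1.2 -2.4 -1.1 -1.1 -2.1] [ 8.7000e-02 -3.4000e-01 -1.4610e+00 -6.0000e-03 -1.4000e-02 -3.0000e-03
 -5.6669e+01  2.8856e+01 -1.8000e-02] [0.57 0.35 0.45 0.04 0.02 0.03 0.11 0.12 0.02] 21.1833
```

```bash
python3 -m creep '[[0,0,0.1,0,0,0,0],[0,0,0.2,0,0,0,0],[0,0,0.25,0,0,0,0],[0,0,0.25,0,0,0,0]]'
```

```text
time_s: 21.52
position: [0.5254, 0.0186, 0.0464]
ee_rot: [[0.107, 0.001, -0.994], [0.994, -0.004, 0.107], [-0.003, -1.0, -0.002]]
wrist_force: [-5.3, -1.0, 13.9]
finger_gap: 0.0531
```

Contact at the expected height. I'll release, rise straight up and look.

```bash
python3 -m creep '[[1,0,0,0,0,0,0],[1,0,0,0,0,0,0],[1,0,0,0,0,0,0],[1,0,0,0,0,0,0],[1,0,-2,0,0,0,0],[1,0,-5,0,0,0,0],[1,0,-9,0,0,0,0],[1,0,-13,0,0,0,0],[1,0,-17,0,0,0,0],[1,0,-20,0,0,0,0],[1,0,-20,0,-12,0,0],[1,0,-20,0,-20,0,0]]'
python3 - <<'E'
from h import *
from rig import capture
c=capture("scene");cv2.imwrite("pics/s9.png",cv2.resize(c["color"][60:330,90:400],None,fx=2.2,fy=2.2,interpolation=cv2.INTER_CUBIC))
E
```

```text
time_s: 22.52
position: [0.5285, 0.0188, 0.2491]
ee_rot: [[0.107, 0.255, -0.961], [0.994, -0.031, 0.102], [-0.004, -0.966, -0.257]]
wrist_force: [0.2, 0.3, -1.4]
finger_gap: 0.0855
```

View pics/s9.png

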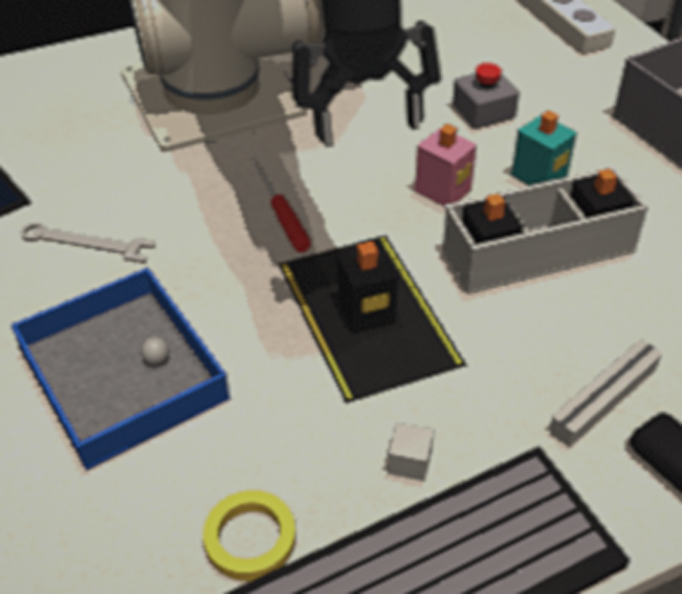

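```bash
python3 -c "
from rig import finish_job,sense
print(sense()['wrist_force'],sense()['time_s']);print(finish_job())"
```

```text
[-1.59062167  1.81064354 -2.56705304] 22.5667
the job is handed in; nothing more can be done
None
```

The job is done and handed in at about 22.6 s: the ball is in the blue bin and the emptied pot stands upright on the mat.

- **Finding the ball:** The pot in the rack cell nearest the mat weighed about 1.5 N (empty) and went back in its cell. The middle pot weighed about 3.0 N, so it held the ball. I did not lift the third pot, because those two readings already settled it.
- **Moving and tipping:** I carried the loaded pot by its knob to the mat, regripped it by its ±y sides and tipped it about 81° over the bin. Its weight fell to about 1.5–1.6 N.
- **Last checks:** The final picture shows the ball in the bin, the emptied pot upright on the mat, and both empty pots in their cells. The block, tape and profile look undisturbed in it, though I only checked that by eye. The gripper was open and clear.
- **Forces:** I saw up to 29 N at the wrist when setting the loaded pot down, against the 120 N limit. One reading right after the last move was noisy (about 3.5 N in all), although nothing was being touched.

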